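# Check a guide tube with the depth gauge

### The arm

A 6-joint arm with a two-finger parallel gripper is mounted at the origin on a cart in front of the work surface, level with it; the furniture and walls round the work are solid. World frame = base frame: x ahead of the robot, y to its left, z up, the work surface at z = 0. Lengths are in m, angles in degrees, forces in N, time in s.
With the tool pointing down it reaches from about 0.35 to 0.875 m from the base axis. Payload 4.2 kg.
Tool frame: the origin (TCP) lies midway between the tips of the shut fingers; the grasp point (between the pads) lies 19 mm behind it; z points along the fingers, y is the line along which they close (so a half turn about z gives the same grasp; the last joint's range is limited). The gripper opens to 87 mm and grips with 3 to 60 N. Pads are 19 mm wide; open, the fingers measure 117 mm over their backs; the gripper's body (75 mm by 190 mm) begins 51 mm behind the grasp point.
Start: joints at [82.426, 22.042, 0.453, 0, -68.411, -14.817], TCP at [0.238, 0.578, 0.184] pointing down, gripper open.
Joint ranges: [-179.83, 179.83], [-69.29, 118.12], [-61.27, 80.66], [-181.25, 117.63], [-171.15, -9.14], [-177.46, 177.46]. Speed limits (degrees/s): [159.86, 159.86, 180, 180, 180, 180].

### API

Orientations are given as a 3x3 rotation matrix whose columns are the frame's x, y, z axes.
In Python, from station import r gives the robot as it stands.
- The arm moves only by the tool steer_hand, called after "Call:" as name([rows], argument=value, ...), one row to a line, values as JSON. Schema: {"type":"object","properties":{"offsets":{"type":"array","items":{"type":"array","items":{"type":"array","items":{"type":"number"},"minItems":7,"maxItems":7},"minItems":1,"maxItems":8},"minItems":1,"maxItems":1},"only":{"type":"string"},"quiet":{"type":"boolean"},"lines":{"type":"string"}},"required":["offsets"],"additionalProperties":false}. offsets is a list that holds a single list of rows (three levels of brackets), with 1 to 8 rows, each of 7 numbers: the opening from 0.0 (shut) to 1.0 (fully open), then dx, dy, dz in parts of the range, where 1.0 means 0.4 m, then a rotation vector rx, ry, rz in normalised numbers (1 is 90 degrees); each row is the pose to reach, as a shift and turn from the pose commanded when the call began, along the tool's axes at that moment; what a row does not reach only later rows make up. A row lasts 1/10 s, in which the tool goes at most 0.05 m and 8.59 degrees, less where a joint would pass 70% of its speed; a pose out of reach is approached as far as the arm can. The fingers move at their own pace and stop on an object; the grip force is fixed at half the most. Time passes only in rows, so rows that do not move let the fingers close. The tool returns the time, the measured TCP pose, the force, the opening and the grip force at its end. only (a regular expression) keeps the lines of the reply that match it, lines (a string "A,B") keeps lines A to B, and quiet returns only ok. Shift and turn numbers lie between -1 and 1, and a call with a number outside is refused. Input that does not fit is refused with a message, and nothing moves.
- r.sense(): the state, without advancing time (a new reading comes with each control period).
- r.capture(name): name is "scene" or "top" or "wrist"; returns a dict with "pixels" (384x512x3 uint8, red, green, blue), "z_map" (384x512 float32, m along the optical axis (not along the pixel's ray), 0 where there is no reading), "K" (3x3 intrinsics, pixels), "world_from_camera" (4x4, takes a point from camera to world coordinates). Camera axes: x right, y up, looking along -z (the intrinsics and any distortion apply to the point x, -y, -z); pixel columns grow to the right and rows downward; lengths in m; the calibration is good to about 2 mm. The wrist camera is an equidistant fisheye: a pixel r from the principal point sees the ray r / f radians off the axis. A picture is of the moment at which its call begins.
- r.finish_job(): hands the job in; it is judged then, once.
The state is a dict: "time_s": time; "joints": joint angles; "joint_velocities": joint speeds; "effort": joint torques, N m; "tcp_pos": TCP position; "ee_rot": TCP orientation; "wrist_force": force on the tool from outside, world axes, zero at the start; "moment": the same for the moment, N m; "gripper_width": opening from 0.0 (shut) to 1.0 (fully open); "gripper_force": force on a finger pad.
Only numpy, scipy, OpenCV 4.12 (cv2) and the standard library are available. Lean on these libraries where they do the work, as an engineer would, in place of code of your own. Each camera call takes 0.05 s, during which the arm holds its last target. There are 200 camera calls.

### The job

Move the small bottle that stands in front of the slanting guide tube at least a hand's width (10 cm) away from the tube's mouth and leave it standing upright on the bench. Then take the depth gauge from its cradle, push its rod into the guide tube until the collar stops against the mouth, and draw it right out again. Finish with the gauge still in the gripper: hold it still and level (rod horizontal) with its tip over the middle of the white reading plate, about 10 cm above it, touching nothing else; leave the vial, the tape roll and the cotton-bud tub where they are.

Things in the scene. Friction and masses are not known exactly. Their poses are not given: they have to be found in the camera images.
- bottle: Loose white dropper bottle with a red nozzle cap, 34 mm diameter, 101 mm tall, 80 g; origin at the centre of its underside, z up. Its cylindrical body (34 mm) is straight up to about 55 mm; above that it narrows to the cap. At the start it stands about 45 mm in front of the guide tube's mouth, in the gauge's way.
- tube_stand: Fixed stand of the guide tube: blue base plate 130 x 80 x 8 mm (x from -60 to +70 mm) with two pillars; origin on the bench at z = 0, z up. Its x axis is the level direction of insertion; the tube's mouth is at (-50, 0, 72) mm in this frame, and the tube slants down towards +x. The bench ends on the right at about world x + y = 0.45 m: put nothing where x + y is below 0.5 m.
- guide_tube: Fixed aluminium guide tube on that stand, slanting 30 degrees from the level; origin at the centre of its open mouth, x axis along the bore pointing inwards (30 degrees downwards). Bore 16 mm diameter, widening to 28 mm in the first 19 mm at the mouth; flat rim 40 mm outer diameter at the mouth, tube 28 mm outside; bore 90 mm deep.
- cradle: Fixed grey gauge cradle, base 185 x 56 x 8 mm, origin on the bench below the gauge's origin, x axis along the gauge. Posts 12 mm long in x at x = +45 mm (under the rod; its side cheeks reach up to z = 49 mm, 34 mm wide) and x = -100 mm (under the handle's end, cheeks up to z = 48 mm, 34 mm wide).
- gauge: Loose 0.15 kg gauge; origin on its axis at the collar's stop face, x towards the tip. Steel rod 10 mm dia, x 0 to 80 mm, with bands; brass collar 38 mm dia, x -8 to 0; orange square handle 16 x 16 mm, x -114 to -20. Lies level in the cradle, axis 45 mm above the bench; grip from above at x = -55 mm across the y faces. Fully in: origin and x axis coincide with the guide tube's.
- gauge_tip (a point): End of the gauge's rod, on its axis, at x = +80 mm of the gauge.
- reading_plate: Fixed white square plate on a black mat, 110 x 110 x 6 mm, with three thin black lines; origin at the centre of its underside on the bench.
- vial_black: Bystander: small glass vial with a black cap, 25 mm diameter, 62 mm tall, origin at the centre of its underside.
- tape_roll: Bystander: roll of black tape lying flat, 55 mm across, 19 mm high, origin at the centre of its underside.
- bud_tub: Bystander: tub of cotton buds, 77 mm across, 80 mm tall, origin at the centre of its underside.

How it is judged (in metres and radians):
On the way, in this order (a step that is already met when the one before it is completed fails the run):
1. the bottle stands upright on the bench, released, at least 10 cm (95 mm allowed) from the tube's mouth (horizontal distance between bottle and guide_tube above 0.095 m and height (world z) of bottle below 0.004 m and angle between bottle's own z axis and vertical below 0.1 rad and contact force between the fingers and bottle below 0.05 N), for 0.2 s.
2. the gauge's rod is in the guide tube with its collar at the mouth (within 3 mm) (x of gauge in the frame of guide_tube above -0.003 m and x of gauge_tip in the frame of guide_tube above 0.07 m and distance between gauge and guide_tube below 0.008 m and angle between the x axis of gauge and the x axis of guide_tube, either way round below 0.1 rad), for 0.1 s.
3. the gauge is drawn right out along the tube: its tip is at least 10 mm outside the mouth (x of gauge_tip in the frame of guide_tube below -0.01 m), for 0.1 s.
At the end, for the whole second after the job is handed in: Gauge held still by the fingers alone, level within 7 deg, tip within 40 mm sideways of the plate's middle and 60-140 mm above its top; bottle upright on the bench at least 95 mm from the tube's mouth; vial, tape roll and bud tub within 30 mm of their start (horizontal distance between bottle and guide_tube above 0.095 m and height (world z) of bottle below 0.004 m and angle between bottle's own z axis and vertical below 0.1 rad and contact force between the fingers and gauge above 1 N and angle between gauge's own x axis and vertical between 1.451 and 1.691 rad and horizontal distance between gauge_tip and reading_plate below 0.04 m and height (world z) of gauge_tip between 0.066 and 0.146 m and linear speed of gauge below 0.03 m/s and contact force between gauge and reading_plate below 0.05 N and contact force between gauge and bottle below 0.05 N and contact force between gauge and tube_stand below 0.05 N and contact force between gauge and cradle below 0.05 N and contact force between gauge and vial_black below 0.05 N and contact force between gauge and bud_tub below 0.05 N and distance of each of vial_black, tape_roll, bud_tub from where it was at the start of the episode below 0.03 m); the arm keeps its last pose, push and grip.
It fails at once if the bottle is tipped over or dropped from a height (angle between bottle's own z axis and vertical above 0.6 rad or (height (world z) of bottle below 0.05 m and linear speed of bottle above 0.8 m/s)).
It fails at once if the black-capped vial is pushed more than 30 mm or knocked over (distance of vial_black from where it was at the start of the episode above 0.03 m or angle between vial_black's own z axis and vertical above 0.4 rad).
It fails at once if the roll of black tape is pushed more than 30 mm or knocked over (distance of tape_roll from where it was at the start of the episode above 0.03 m or angle between tape_roll's own z axis and vertical above 0.4 rad).
It fails at once if the tub of cotton buds is pushed more than 30 mm or knocked over (distance of bud_tub from where it was at the start of the episode above 0.03 m or angle between bud_tub's own z axis and vertical above 0.4 rad).
It also fails if it takes over 66 s, if anything falls off the work surface, if the arm or the gripper's body presses on something with over 40 N, if the wrist force passes 120 N, or if a joint passes its speed limit or range.

## Working session

There is one attempt and no reset: what is moved stays moved. The work goes in short steps, Python scripts to look and compute and a tool call to move; the robot and the scene stay as the last step left them, time stands still between calls to the robot, and variables do not carry over. Pictures are saved under pics/ and viewed, at most 10 in all, crops included, and the job is handed in when it is done.

```bash
ls; mkdir -p pics
```

Run:
```python
from station import r
import cv2,numpy as np,pickle
d={}
for n in("scene","top","wrist"):
    c=r.capture(n);d[n]=c;cv2.imwrite(f"pics/{n}0.png",cv2.cvtColor(c["pixels"],cv2.COLOR_RGB2BGR))
    print(n,np.round(c["K"],1).tolist(),np.round(c["world_from_camera"],3).tolist(),[k for k in c])
pickle.dump(d,open("c0.pkl","wb"))
s=r.sense();print(s["time_s"],s["tcp_pos"],np.round(s["ee_rot"],4),s["gripper_width"])
```

```text
pics
station.py
scene [[356.7, 0.0, 255.1], [0.0, 356.7, 194.0], [0.0, 0.0, 1.0]] [[0.585, 0.412, -0.699, -0.037], [-0.811, 0.276, -0.516, -0.23], [-0.02, 0.868, 0.495, 0.504], [0.0, 0.0, 0.0, 1.0]] ['pixels', 'z_map', 'K', 'world_from_camera']
top [[385.6, 0.0, 257.2], [0.0, 385.6, 190.9], [0.0, 0.0, 1.0]] [[0.033, 0.979, -0.203, 0.376], [-0.999, 0.033, -0.002, 0.205], [0.005, 0.203, 0.979, 0.997], [0.0, 0.0, 0.0, 1.0]] ['pixels', 'z_map', 'K', 'world_from_camera']
wrist [[297.3, 0.0, 253.6], [0.0, 297.3, 190.6], [0.0, 0.0, 1.0]] [[-0.381, 0.881, 0.279, 0.313], [-0.924, -0.364, -0.113, 0.546], [0.002, -0.301, 0.954, 0.384], [0.0, 0.0, 0.0, 1.0]] ['pixels', 'z_map', 'K', 'world_from_camera']
0.15 [0.23786582 0.57739284 0.18280603] [[ 9.246e-01 -3.811e-01 -6.000e-04]
 [-3.811e-01 -9.246e-01 -1.600e-03]
 [ 1.000e-04  1.700e-03 -1.000e+00]] 1.0015075966008693
```

```bash
cd pics; python3 -c "
import cv2
a=[cv2.imread(f'{n}0.png') for n in('scene','top')]
cv2.imwrite('st.png',cv2.resize(cv2.vconcat(a),(400,600))) if 0 else None"
```

```text
(no output)
```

View pics/scene0.png

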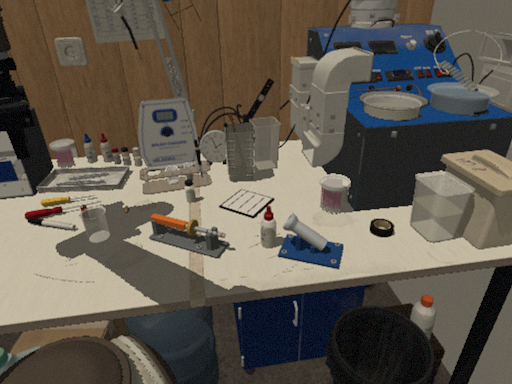

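View pics/top0.png

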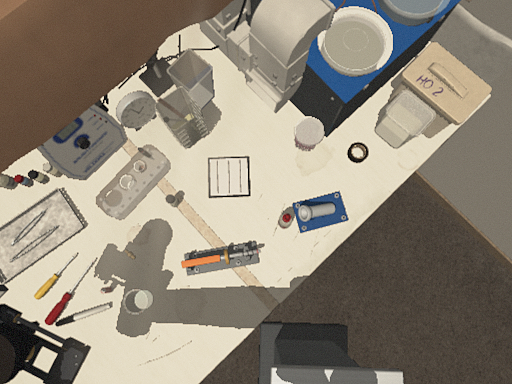

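The scene view shows the gauge at (150–228, 215–240), bottle (268,230), tube mouth (291,222) and plate (247,203). In the top view the gauge runs from (183,264) to (262,246), the bottle cap is at (287,215), the blue base at (320,210) and the plate at (229,177). Next I'll measure them.

Create h.py:
```python
import cv2,numpy as np
def ray(c,px):
    K=c["K"];px=np.atleast_2d(px).astype(float);T=c["world_from_camera"]
    d=np.c_[(px[:,0]-K[0,2])/K[0,0],-(px[:,1]-K[1,2])/K[1,1],-np.ones(len(px))]
    return T[:3,3],d@T[:3,:3].T
def onplane(c,px,z):
    o,d=ray(c,px);return o+d*((z-o[2])/d[:,2])[:,None]
def cloud(c):
    v,u=np.mgrid[:384,:512];o,d=ray(c,np.c_[u.ravel(),v.ravel()])
    return (o+d*c["z_map"].reshape(-1,1)).reshape(384,512,3)
def tri(c1,p1,c2,p2):
    o1,d1=ray(c1,p1);o2,d2=ray(c2,p2);d1=d1[0];d2=d2[0]
    s=np.linalg.lstsq(np.c_[d1,-d2],o2-o1,rcond=None)[0];a=o1+s[0]*d1;b=o2+s[1]*d2
    return (a+b)/2,np.linalg.norm(a-b)
def blob(c,f,box,):
    h=cv2.cvtColor(c["pixels"],cv2.COLOR_RGB2HSV).astype(int);m=f(h[...,0],h[...,1],h[...,2])
    k=np.zeros_like(m);x0,y0,x1,y1=box;k[y0:y1,x0:x1]=1;m=(m&k).astype(np.uint8)
    n,l,s,ce=cv2.connectedComponentsWithStats(m);i=1+np.argmax(s[1:,4]);return (l==i)
def cen(m): v,u=np.nonzero(m);return np.array([u.mean(),v.mean()])
orange=lambda h,s,v:(h>3)&(h<20)&(s>150)&(v>120)
blue=lambda h,s,v:(h>100)&(h<125)&(s>110)
red=lambda h,s,v:((h<6)|(h>172))&(s>130)
```

Run:
```python
import pickle;from h import *
d=pickle.load(open("c0.pkl","rb"));S,T=d["scene"],d["top"]
np.set_printoptions(precision=4,suppress=True)
bs=dict(o=(orange,(140,205,200,245),(175,240,235,280)),b=(blue,(270,225,350,270),(285,185,355,240)),r=(red,(255,200,280,225),(275,200,297,228)))
for k,(f,b1,b2) in bs.items():
    m1=blob(S,f,b1);m2=blob(T,f,b2)
    print(k,m1.sum(),m2.sum(),"tri",*tri(S,cen(m1),T,cen(m2)))
    for c,m in((S,m1),(T,m2)):
        P=cloud(c)[m];print("  cloud med",np.median(P,0),"z pct",np.percentile(P[:,2],[5,50,95]))
        if k!="r":
            pts=np.argwhere(m)[:,::-1];z=.053 if k=="o" else .008
            W=onplane(c,pts,z)[:,:2];rc=cv2.minAreaRect((W*1000).astype(np.float32));print("  rect",rc)
# plate: bright inside black
for c,b in((T,(205,150,255,200)),):
    m=blob(c,lambda h,s,v:v<90,b);print("mat",m.sum());W=onplane(c,np.argwhere(m)[:,::-1],.003);print(cv2.minAreaRect((W[:,:2]*1000).astype(np.float32)))
    P=cloud(c);print("plate cloud",P[177,235],P[177,223])
m=blob(S,lambda h,s,v:v<90,(215,185,278,222));print(m.sum(),cv2.minAreaRect((onplane(S,np.argwhere(m)[:,::-1],.003)[:,:2]*1000).astype(np.float32)))
a=[cv2.resize(cv2.cvtColor(T["pixels"][190:290,170:370],cv2.COLOR_RGB2BGR),None,fx=3,fy=3,interpolation=2),cv2.resize(cv2.cvtColor(S["pixels"][180:280,140:340],cv2.COLOR_RGB2BGR),None,fx=3,fy=3,interpolation=2)]
cv2.imwrite("pics/crop.png",cv2.vconcat(a))
```

```text
o 270 262 tri [0.395  0.3389 0.0474] 0.0016609836634240809
  cloud med [0.3914 0.3343 0.0524] z pct [0.0431 0.0524 0.0545]
  rect ((388.8572998046875, 332.616943359375), (28.651674270629883, 104.17733001708984), 10.819205284118652)
  cloud med [0.3957 0.3386 0.0529] z pct [0.0477 0.0529 0.056 ]
  rect ((395.1803894042969, 337.3797607421875), (17.241867065429688, 91.45864868164062), 11.820343971252441)
b 1152 866 tri [0.5296 0.0384 0.0042] 0.005206537291203193
  cloud med [0.5172 0.0352 0.009 ] z pct [0.007  0.009  0.0257]
  rect ((529.1004028320312, 41.60121536254883), (82.8338394165039, 128.6568603515625), 16.711933135986328)
  cloud med [0.5259 0.0345 0.0082] z pct [0.0051 0.0082 0.0112]
  rect ((532.2557983398438, 43.1984748840332), (77.65507507324219, 127.48045349121094), 16.732389450073242)
r 86 52 tri [0.5026 0.135  0.0828] 0.0007125611919066637
  cloud med [0.4977 0.1316 0.0839] z pct [0.0217 0.0839 0.1004]
  cloud med [0.5016 0.1354 0.0858] z pct [0.081  0.0858 0.1024]
mat 110
((617.5912475585938, 283.3790283203125), (105.54739379882812, 106.39421844482422), 4.098811626434326)
plate cloud [0.6171 0.2668 0.0049] [0.6149 0.2981 0.0098]
116 ((595.171875, 258.5946960449219), (79.92272186279297, 149.92584228515625), 48.75160598754883)
```

View pics/crop.png

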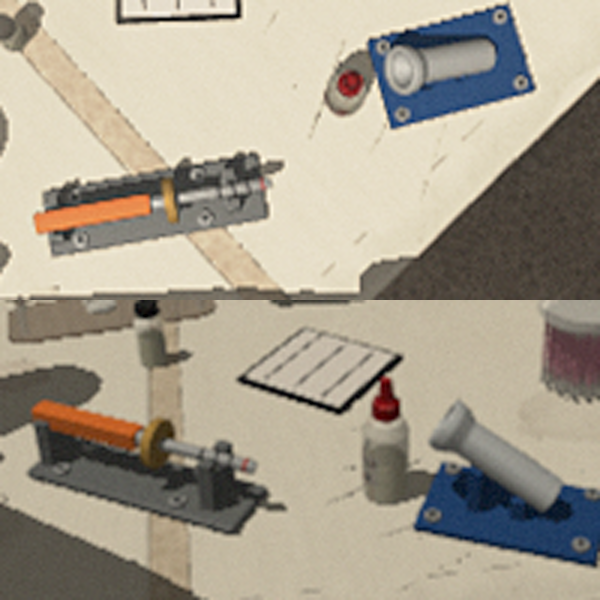

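View pics/wrist0.png

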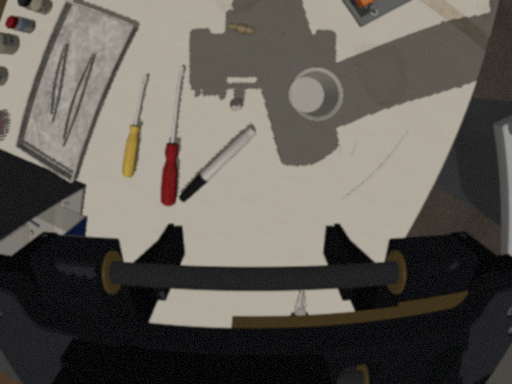

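Crop: gauge, bottle and tube are clear, and the cradle, base and bottle positions fit the stated sizes (base 127×78 mm, handle 91×17 mm, cap at 83 mm). The wrist view shows neither gauge nor bottle yet. Next I'll work out the move to above the bottle.

Create go.py:
```python
import sys,numpy as np
from station import r
from scipy.spatial.transform import Rotation as R
# x y z(tcp) heading(deg of tool x) pitch(tip-down deg)
def delta(x,y,z,hd,pi=0):
    s=r.sense();A=np.array(s["ee_rot"]);h=np.radians(hd)
    X=np.array([np.cos(h),np.sin(h),0]);Z=np.array([0,0,-1.]);G=np.c_[X,np.cross(Z,X),Z]@R.from_euler("y",-pi,degrees=True).as_matrix()
    d=A.T@(np.array([x,y,z])-s["tcp_pos"]);w=R.from_matrix(A.T@G).as_rotvec(degrees=True)
    print("t",s["time_s"],"tcp",np.round(s["tcp_pos"],4),"delta",np.round(d,4),"rot",np.round(w,2))
if __name__=="__main__": delta(*map(float,sys.argv[1:]))
```

Run:
```python
import pickle;from h import *
d=pickle.load(open("c0.pkl","rb"));T=d["top"];P=cloud(T)
np.set_printoptions(precision=4,suppress=True)
print("tub",onplane(T,[[309,135]],.08),P[135,309],"tape",P[152,363],onplane(T,[[357,152]],.015),"vial",P[197,175],onplane(T,[[173,197]],.06))
# mouth rim via cloud, in expected tube frame
P2=P[195:235,290:350].reshape(-1,3);q=P2[(P2[:,2]>.02)];e=np.array([.287,-.958]);n=np.array([.958,.287])
b=np.c_[(q[:,:2]-[.5165,.0959])@e,(q[:,:2]-[.5165,.0959])@n,q[:,2]];b=b[np.argsort(b[:,0])]
for a in range(-20,100,10):
    s=b[(b[:,0]>=a/1e3)&(b[:,0]<(a+10)/1e3)];s=s[s[:,2]>.03] if len(s) else s
    if len(s):print(a,len(s),"lat",s[:,1].min(),s[:,1].max(),s[:,1].mean(),"zmax",s[:,2].max())
```

```bash
python3 go.py .503 .136 .20 -73.3
```

```text
tub [[0.7134 0.0817 0.08  ]] [0.7139 0.0815 0.0786] tape [ 0.6993 -0.075   0.0006] [[ 0.6941 -0.055   0.015 ]] vial [0.5503 0.4121 0.0471] [[0.5477 0.4142 0.06  ]]
-10 37 lat -0.016200215229606792 0.018407748513548348 0.001303128916944884 zmax 0.07065835670505727
0 82 lat -0.018996164587004746 0.019749860435808498 0.0003341359954581707 zmax 0.08784989054121695
10 55 lat -0.016257959279237923 0.016081805263649357 -0.00035872372898229947 zmax 0.08934302001324179
20 43 lat -0.01449025091422388 0.012663487292528254 -0.0023764580260936985 zmax 0.08130159268708548
30 43 lat -0.01423539834648878 0.013440929200638206 -0.0017366312201740123 zmax 0.07116867202430432
40 40 lat -0.01338294895807939 0.012055299719923675 -0.001389397345270515 zmax 0.0674903748649609
50 39 lat -0.013103645888994016 0.014680201386646887 -0.0003544889984463985 zmax 0.05975528762869853
60 39 lat -0.01285362710296084 0.013936603628290897 -0.0003132449525691917 zmax 0.05470777183278819
70 35 lat -0.013132566535023217 0.012126304703916199 -0.0016584592273569288 zmax 0.048777039864391414
80 29 lat -0.012787239949908607 0.011064255197703116 -0.0010633704198886379 zmax 0.043378913029369914
t 0.15 tcp [0.2379 0.5774 0.1828] delta [ 0.4133  0.3071 -0.0166] rot [ 9.00e-02 -5.00e-02  5.09e+01]
```

The manual's scale: shifts go in shares of 0.4 m and turns go in shares of 90 degrees. Converting my numbers, 0.3 m is 0.75, 0.26 m is 0.65, 50.9 degrees is 0.5656.

Call:
steer_hand([
  [[1, 0, 0, -0.05, 0, 0, 0], [1, 0.125, 0.1, -0.075, 0, 0, 0.0778], [1, 0.25, 0.175, -0.075, 0, 0, 0.1556], [1, 0.35, 0.25, -0.075, 0, 0, 0.2333], [1, 0.45, 0.325, -0.075, 0, 0, 0.3111], [1, 0.55, 0.4, -0.075, 0, 0, 0.3889], [1, 0.65, 0.475, -0.075, 0, 0, 0.4667], [1, 0.75, 0.55, -0.075, 0, 0, 0.5656]],
])

```text
time_s: 0.95
tcp_pos: [0.4204, 0.2778, 0.2136]
ee_rot: [[0.288, -0.958, 0.0], [-0.958, -0.288, 0.0], [-0.0, -0.0, -1.0]]
wrist_force: [0.7, 0.8, -0.4]
gripper_width: 0.998
gripper_force: 0.0
```

```bash
python3 go.py .503 .136 .20 -73.3
```

```text
t 0.95 tcp [0.4204 0.2778 0.2136] delta [ 0.1596 -0.0383  0.0136] rot [-0.    0.    0.01]
```

Scaled: 0.16 m is 0.4, 0.13 m is 0.325.

Call:
steer_hand([
  [[1, 0.1125, -0.025, 0, 0, 0, 0], [1, 0.225, -0.05, 0, 0, 0, 0], [1, 0.325, -0.075, 0, 0, 0, 0], [1, 0.4, -0.095, 0, 0, 0, 0], [1, 0.4, -0.095, 0, 0, 0, 0], [1, 0.4, -0.095, 0, 0, 0, 0]],
])

```text
time_s: 1.55
tcp_pos: [0.503, 0.1373, 0.2132]
ee_rot: [[0.291, -0.957, -0.001], [-0.957, -0.291, -0.0], [-0.0, 0.001, -1.0]]
wrist_force: [0.2, 0.5, -0.4]
gripper_width: 1.0
gripper_force: 0.0
```

Add to h.py:
```python
def wray(c,px):
    K=c["K"];px=np.atleast_2d(px).astype(float);T=c["world_from_camera"]
    a=(px-K[:2,2])/K[0,0];t=np.linalg.norm(a,axis=1)+1e-9;s=(np.sin(t)/t)[:,None]
    return T[:3,3],np.c_[a[:,0:1]*s,-a[:,1:2]*s,-np.cos(t)]@T[:3,:3].T
def wplane(c,px,z):
    o,d=wray(c,px);return o+d*((z-o[2])/d[:,2])[:,None]
def wcloud(c):
    v,u=np.mgrid[:384,:512];o,d=wray(c,np.c_[u.ravel(),v.ravel()]);ax=-c["world_from_camera"][:3,2]
    return (o+d*(c["z_map"].ravel()/(d@ax))[:,None]).reshape(384,512,3)
```

Run:
```python
from station import r
from h import *
import pickle
np.set_printoptions(precision=4,suppress=True)
c=r.capture("wrist");pickle.dump(c,open("w1.pkl","wb"));cv2.imwrite("pics/w1.png",cv2.cvtColor(c["pixels"],cv2.COLOR_RGB2BGR))
m=blob(c,red,(0,0,512,384));print(m.sum(),cen(m),wplane(c,cen(m),.09));P=wcloud(c)[m];print(np.median(P,0),P[:,2].max())
print(r.sense()["tcp_pos"],c["world_from_camera"][:3,3])
```

```text
186 [254.586  170.0968] [[0.5017 0.1324 0.09  ]]
[0.5021 0.1319 0.0862] 0.41500192341534814
[0.5028 0.138  0.2134] [0.5261 0.0582 0.415 ]
```

View pics/w1.png

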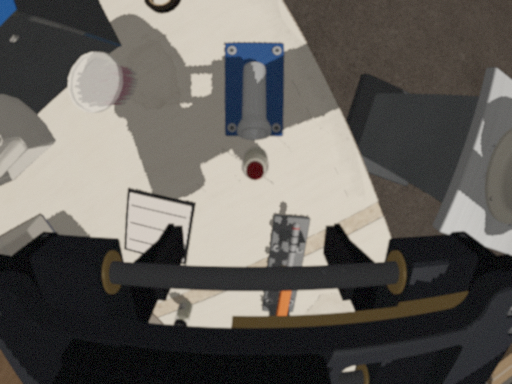

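The wrist view shows the red cap at (254,170), the tube at (256,100) and the gauge at (288,260). This puts the bottle at about (0.502, 0.134), consistent with the other views.

Scaled: 0.175 m is 0.4375, 0.165 m is 0.4125.

```bash
python3 go.py .5022 .134 .038 -73.3
```

```text
t 1.6 tcp [0.5028 0.138  0.2134] delta [0.0036 0.0017 0.1754] rot [0.03 0.01 0.29]
```

Call:
steer_hand([
  [[1, 0.0075, 0.0025, 0, 0, 0, 0], [1, 0.0075, 0.0025, 0.1, 0, 0, 0], [1, 0.0075, 0.0025, 0.2, 0, 0, 0], [1, 0.0075, 0.0025, 0.275, 0, 0, 0], [1, 0.0075, 0.0025, 0.325, 0, 0, 0], [1, 0.0075, 0.0025, 0.375, 0, 0, 0], [1, 0.0075, 0.0025, 0.4125, 0, 0, 0], [1, 0.0075, 0.0025, 0.4375, 0, 0, 0]],
])

```text
time_s: 2.4
tcp_pos: [0.5021, 0.1354, 0.0376]
ee_rot: [[0.294, -0.956, -0.001], [-0.956, -0.294, -0.001], [0.0, 0.002, -1.0]]
wrist_force: [0.1, 0.3, -0.1]
gripper_width: 1.004
gripper_force: 0.0
```

```bash
python3 go.py .5022 .134 .038 -73.3
```

```text
t 2.4 tcp [0.5021 0.1354 0.0376] delta [ 0.0013  0.0003 -0.0004] rot [ 0.09 -0.02  0.42]
```

Call:
steer_hand([
  [[0.3, 0, 0, 0, 0, 0, 0], [0.3, 0, 0, 0, 0, 0, 0], [0.3, 0, 0, 0, 0, 0, 0], [0.3, 0, 0, 0, 0, 0, 0], [0.3, 0, 0, 0, 0, 0, 0], [0.3, 0, 0, 0, 0, 0, 0], [0.3, 0, 0, 0, 0, 0, 0], [0.3, 0, 0, 0, 0, 0, 0]],
])

```text
time_s: 3.2
tcp_pos: [0.5031, 0.1347, 0.0387]
ee_rot: [[0.293, -0.956, 0.0], [-0.956, -0.293, 0.0], [0.0, -0.0, -1.0]]
wrist_force: [0.1, 0.5, 0.3]
gripper_width: 0.361
gripper_force: 0.0
```

Call:
steer_hand([
  [[0, 0, 0, 0, 0, 0, 0], [0, 0, 0, 0, 0, 0, 0], [0, 0, 0, 0, 0, 0, 0], [0, 0, 0, 0, 0, 0, 0]],
])

```text
time_s: 3.6
tcp_pos: [0.503, 0.1347, 0.0386]
ee_rot: [[0.293, -0.956, -0.0], [-0.956, -0.293, -0.0], [0.0, 0.0, -1.0]]
wrist_force: [0.5, 0.5, 0.4]
gripper_width: 0.212
gripper_force: 30.0
```

Run:
```python
from station import r
print(r.sense()["gripper_width"],r.sense()["gripper_force"])
```

```text
0.21184728099602676 29.994689980958356
```

Run:
```python
from station import r
from h import *
c=r.capture("scene");cv2.imwrite("pics/s1.png",cv2.resize(cv2.cvtColor(c["pixels"][120:280,180:360],cv2.COLOR_RGB2BGR),None,fx=3.5,fy=3.5))
```

```text
(no output)
```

View pics/s1.png

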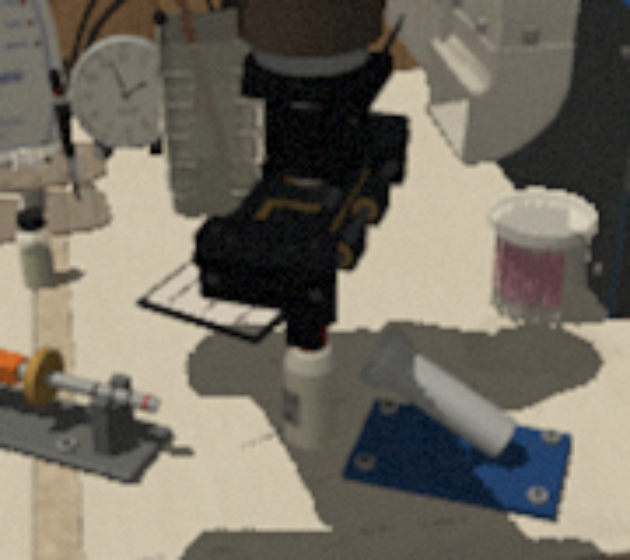

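Run:
```python
from station import r
from h import *
np.set_printoptions(precision=3,suppress=True)
c=r.capture("scene");P=cloud(c);h=c["pixels"]
for u in(262,266,269,272):
    print(u,[(v,h[v,u].tolist(),P[v,u].tolist()) for v in range(200,250,5)])
s=r.sense();print(s["tcp_pos"],s["joints"],s["gripper_width"])
P=cloud(r.capture("top"));m=(abs(P[...,0]-.503)<.12)&(abs(P[...,1]-.135)<.12)
b=cloud(r.capture("top"));print("top of gripper z",b[...,2][m].max())
```

```text
262 [(200, [0, 0, 0], [0.4193108895430944, 0.09238016027285695, 0.1722849488686229]), (205, [7, 2, 3], [0.42517558995057747, 0.09665193776239672, 0.15717181731841767]), (210, [0, 3, 0], [0.48153901743155686, 0.1365654277815574, 0.10256086723404889]), (215, [0, 0, 0], [0.48389040253877863, 0.13838397736705965, 0.08809455156685247]), (220, [139, 126, 113], [0.5764275579614189, 0.20390451728842723, -0.0008344425004526146]), (225, [139, 134, 117], [0.4866316628045431, 0.14064761552899802, 0.05982536142565997]), (230, [116, 111, 97], [0.48676269893169616, 0.14090867859170425, 0.04633126005467303]), (235, [73, 73, 66], [0.48701584461149566, 0.14125912604175406, 0.03248743414609068]), (240, [83, 79, 68], [0.4867418324027078, 0.14123974245390147, 0.01887846323001191]), (245, [118, 114, 100], [0.4869371821912772, 0.14155554474194, 0.004591546819693371])]
266 [(200, [0, 0, 1], [0.42073391831118184, 0.08452677830474326, 0.17418098123988995]), (205, [19, 10, 20], [0.4271579214461681, 0.08899436739112565, 0.15878244080269638]), (210, [1, 4, 2], [0.48507731443956875, 0.1287918713918752, 0.10345316
[... 1768 characters left out ...]
57653998844, 0.11903860206682831, 0.0901168751302544]), (220, [147, 141, 125], [0.5002655800608086, 0.12361643582346321, 0.07174595623848645]), (225, [124, 118, 105], [0.4944783088741898, 0.11975895509176099, 0.06344576878014418]), (230, [92, 89, 75], [0.49503976223991625, 0.12007169519089567, 0.0497987341627229]), (235, [92, 88, 76], [0.4937009921909817, 0.11913546929685914, 0.03756733968436354]), (240, [95, 92, 78], [0.49283379065329075, 0.11850818826628334, 0.024748557617256195]), (245, [95, 90, 75], [0.49275172596987055, 0.11839553151242849, 0.01100991953471897])]
[0.503 0.135 0.039] [ 32.864  21.061 -25.01   -0.    -43.934 -15.852] 0.21838772818649535
top of gripper z 0.9972259656862321
```

Run:
```python
from station import r
from h import *
import pickle
np.set_printoptions(precision=4,suppress=True)
c=r.capture("wrist");P=wcloud(c);print("cam",c["world_from_camera"][:3,3])
m=blob(c,blue,(180,0,340,180));print(m.sum(),np.median(P[m],0))
for v,u in((300,330),(30,300),(100,330)):print(P[v,u],c["pixels"][v,u])
cv2.imwrite("pics/w2.png",cv2.cvtColor(c["pixels"],cv2.COLOR_RGB2BGR))
w=pickle.load(open("w1.pkl","rb"));Q=wcloud(w)
# finger tips in wrist view at w1: points lower than .30
m=(Q[...,2]>.17)&(Q[...,2]<.40)&(w["z_map"]>0);print(m.sum(),np.percentile(Q[m][:,2],[0,1,5,20,50]))
for v,u in((235,175),(260,165),(235,340),(260,350),(290,180),(280,250)):print(v,u,Q[v,u]-[.5028,.138,.2134],w["z_map"][v,u])
```

```text
cam [0.5261 0.0557 0.2404]
8524 [0.5406 0.0302 0.0087]
[0.4886 0.1016 0.1727] [25 28 32]
[ 0.5082 -0.0091  0.0084] [ 53  92 143]
[0.4669 0.0359 0.0005] [129 126 115]
65920 [0.17   0.1808 0.2641 0.3387 0.3558]
235 175 [0.0446 0.0034 0.0524] 0.16432263
260 165 [0.043  0.0031 0.0802] 0.13783133
235 340 [-0.0437 -0.0256  0.0571] 0.15935855
260 350 [-0.043  -0.0235  0.0815] 0.13667454
290 180 [ 0.0547  0.2555 -0.2122] 0.48802912
280 250 [ 0.0091 -0.0298  0.1265] 0.08727495
```

View pics/w2.png

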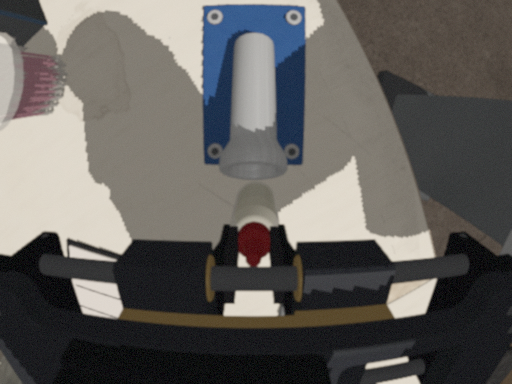

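The wrist view shows the red cap at (254,240) between the fingers. The real fingertips are about 40 mm short of the reported TCP: tips at about z 0.08, body underside at about 0.149, both by depth. I'll open, go 40 mm lower and grip the body again.

Call:
steer_hand([
  [[1, 0, 0, 0, 0, 0, 0], [1, 0, 0, 0, 0, 0, 0], [1, 0, 0, 0, 0, 0, 0], [1, 0, 0, 0, 0, 0, 0], [1, 0, 0, 0, 0, 0, 0], [1, 0, 0, 0, 0, 0, 0], [1, 0, 0, 0, 0, 0, 0], [1, 0, 0, 0, 0, 0, 0]],
])

```text
time_s: 4.65
tcp_pos: [0.503, 0.1347, 0.0387]
ee_rot: [[0.293, -0.956, 0.0], [-0.956, -0.293, 0.0], [-0.0, -0.0, -1.0]]
wrist_force: [0.2, -0.8, 0.4]
gripper_width: 0.855
gripper_force: 0.0
```

Call:
steer_hand([
  [[1, 0, 0, 0.025, 0, 0, 0], [1, 0, 0, 0.05, 0, 0, 0], [1, 0, 0, 0.075, 0, 0, 0], [1, 0, 0, 0.095, 0, 0, 0], [1, 0, 0, 0.1, 0, 0, 0], [1, 0, 0, 0.1, 0, 0, 0]],
])

```text
time_s: 5.25
tcp_pos: [0.5028, 0.1345, -0.002]
ee_rot: [[0.293, -0.956, -0.001], [-0.956, -0.293, -0.001], [0.0, 0.001, -1.0]]
wrist_force: [0.6, 0.6, 0.4]
gripper_width: 0.998
gripper_force: 0.0
```

```bash
python3 - <<'E'
from station import r
from h import *
np.set_printoptions(precision=4,suppress=True)
c=r.capture("scene");P=cloud(c);d=(c["pixels"].max(2)<30)
u0=258
m=d&(P[...,0]>.40)&(P[...,0]<.62)&(P[...,1]>.03)&(P[...,1]<.25)&(P[...,2]<.14)
for lo in range(220,300,6):
    k=m[:,lo:lo+6];q=P[:,lo:lo+6][k]
    if len(q)>5:i=q[:,2].argsort()[2];print(lo,len(q),q[i])
k=blob(c,red,(240,190,290,235));print("cap px",k.sum(),np.median(P[k],0))
E
```

```text
238 55 [0.4108 0.1372 0.1117]
244 64 [0.4147 0.1279 0.1107]
250 65 [0.4181 0.1135 0.112 ]
256 155 [0.4515 0.1241 0.0429]
262 151 [0.4534 0.1178 0.0418]
268 58 [0.4288 0.0835 0.1105]
274 83 [0.545  0.145  0.0824]
280 29 [0.552  0.1363 0.095 ]
286 39 [0.5595 0.1132 0.1269]
292 28 [0.5806 0.1179 0.1235]
cap px 2 [0.4341 0.1121 0.0974]
```

Confirmed: tips at 0.041 and body at 0.110 when the TCP reads -0.002. I'll go 4 mm lower and close.

Scaled: 0.004 m is 0.01.

Call:
steer_hand([
  [[1, 0, 0, 0.01, 0, 0, 0], [0.2, 0, 0, 0.01, 0, 0, 0], [0, 0, 0, 0.01, 0, 0, 0], [0, 0, 0, 0.01, 0, 0, 0], [0, 0, 0, 0.01, 0, 0, 0], [0, 0, 0, 0.01, 0, 0, 0], [0, 0, 0, 0.01, 0, 0, 0], [0, 0, 0, 0.01, 0, 0, 0]],
])

```text
time_s: 6.1
tcp_pos: [0.5031, 0.1348, -0.0053]
ee_rot: [[0.293, -0.956, 0.0], [-0.956, -0.293, 0.0], [-0.0, -0.0, -1.0]]
wrist_force: [0.1, 0.4, 0.5]
gripper_width: 0.445
gripper_force: 0.0
```

Call:
steer_hand([
  [[0, 0, 0, 0, 0, 0, 0], [0, 0, 0, 0, 0, 0, 0], [0, 0, 0, 0, 0, 0, 0], [0, 0, 0, 0, 0, 0, 0]],
])

```text
time_s: 6.5
tcp_pos: [0.5029, 0.1347, -0.0054]
ee_rot: [[0.293, -0.956, -0.0], [-0.956, -0.293, -0.0], [0.0, 0.0, -1.0]]
wrist_force: [-0.5, -1.1, -0.5]
gripper_width: 0.381
gripper_force: 29.7
```

Scaled: -0.14 m is -0.35, -0.03 m is -0.075.

Call:
steer_hand([
  [[0, 0, 0, -0.0375, 0, 0, 0], [0, 0, 0, -0.075, 0, 0, 0], [0, 0, -0.075, -0.075, 0, 0, 0], [0, 0, -0.1625, -0.075, 0, 0, 0], [0, 0, -0.25, -0.075, 0, 0, 0], [0, 0, -0.325, -0.075, 0, 0, 0], [0, 0, -0.35, -0.075, 0, 0, 0], [0, 0, -0.35, -0.075, 0, 0, 0]],
])

```text
time_s: 7.3
tcp_pos: [0.6372, 0.1758, 0.0236]
ee_rot: [[0.292, -0.956, -0.001], [-0.956, -0.292, -0.0], [-0.0, 0.001, -1.0]]
wrist_force: [-0.1, -0.4, -1.1]
gripper_width: 0.375
gripper_force: 29.7
```

Call:
steer_hand([
  [[0, 0, 0, 0, 0, 0, 0], [0, 0, 0, 0.025, 0, 0, 0], [0, 0, 0, 0.05, 0, 0, 0], [0, 0, 0, 0.065, 0, 0, 0], [0, 0, 0, 0.0725, 0, 0, 0], [0, 0, 0, 0.0725, 0, 0, 0]],
])

```text
time_s: 7.9
tcp_pos: [0.6366, 0.1756, -0.0047]
ee_rot: [[0.293, -0.956, -0.001], [-0.956, -0.293, -0.0], [0.0, 0.001, -1.0]]
wrist_force: [0.4, 0.1, -0.8]
gripper_width: 0.376
gripper_force: 29.7
```

Run:
```python
from station import r
from h import *
np.set_printoptions(precision=4,suppress=True)
c=r.capture("scene");P=cloud(c);v,u=np.nonzero((c["pixels"].min(2)>60)&(abs(P[...,0]-.625)<.02)&(abs(P[...,1]-.17)<.03)&(P[...,2]>.004))
print(v.max(),u.mean(),P[v.max(),int(u.mean())]);cv2.imwrite("pics/s2.png",cv2.resize(cv2.cvtColor(c["pixels"][120:280,180:360],cv2.COLOR_RGB2BGR),None,fx=3.5,fy=3.5))
```

```text
215 290.1793721973094 [0.6324 0.1553 0.0017]
```

View pics/s2.png

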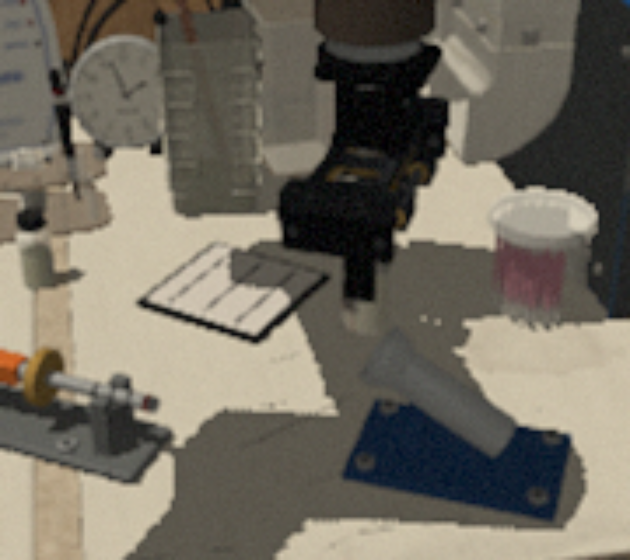

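The bottle, at (360,315) in the crop, is held upright and on or within 1 mm of the bench. I'll release it and rise.

Scaled: 0.001 m is 0.0025.

Call:
steer_hand([
  [[0, 0, 0, 0.0025, 0, 0, 0], [0.45, 0, 0, 0.0025, 0, 0, 0], [0.6, 0, 0, 0.0025, 0, 0, 0], [0.8, 0, 0, 0.0025, 0, 0, 0], [1, 0, 0, 0.0025, 0, 0, 0], [1, 0, 0, 0.0025, 0, 0, 0], [1, 0, 0, 0.0025, 0, 0, 0], [1, 0, 0, 0.0025, 0, 0, 0]],
])

```text
time_s: 8.75
tcp_pos: [0.6369, 0.1757, -0.0053]
ee_rot: [[0.293, -0.956, 0.0], [-0.956, -0.293, 0.0], [-0.0, -0.0, -1.0]]
wrist_force: [0.8, -0.3, -0.4]
gripper_width: 0.908
gripper_force: 0.0
```

Call:
steer_hand([
  [[1, 0, 0, 0, 0, 0, 0], [1, 0, 0, -0.05, 0, 0, 0], [1, 0, 0, -0.15, 0, 0, 0], [1, 0, 0, -0.25, 0, 0, 0], [1, 0, 0, -0.375, 0, 0, 0], [1, 0, 0, -0.45, 0, 0, 0], [1, 0, 0, -0.45, 0, 0, 0]],
])

```text
time_s: 9.45
tcp_pos: [0.6401, 0.1768, 0.1815]
ee_rot: [[0.293, -0.956, 0.012], [-0.956, -0.293, 0.004], [-0.001, -0.012, -1.0]]
wrist_force: [-0.4, -0.5, 0.7]
gripper_width: 1.001
gripper_force: 0.0
```

```bash
python3 go.py .3976 .3256 .15 -78.2
```

Run:
```python
from station import r
from h import *
np.set_printoptions(precision=4,suppress=True)
c=r.capture("scene");P=cloud(c);k=blob(c,red,(270,170,320,235));print("cap",k.sum(),cen(k),np.median(P[k],0),onplane(c,cen(k),.085))
```

```text
t 9.45 tcp [0.6401 0.1768 0.1815] delta [-0.2134  0.1886  0.0293] rot [-0.7   0.08  5.25]
cap 59 [284.7288 184.6949] [0.6318 0.1724 0.0836] [[0.6319 0.1729 0.085 ]]
```

Scaled: -0.213 m is -0.5325, -0.15 m is -0.375, 5.25 degrees is 0.0583.

Call:
steer_hand([
  [[1, -0.1, 0.075, 0, 0, 0, 0.0111], [1, -0.2, 0.15, 0, 0, 0, 0.0222], [1, -0.3, 0.25, 0.025, 0, 0, 0.0333], [1, -0.375, 0.325, 0.025, 0, 0, 0.0444], [1, -0.45, 0.4, 0.05, 0, 0, 0.0556], [1, -0.5325, 0.4725, 0.0725, -0.0078, 0, 0.0583], [1, -0.5325, 0.4725, 0.0725, -0.0078, 0, 0.0583], [1, -0.5325, 0.4725, 0.0725, -0.0078, 0, 0.0583]],
])

```text
time_s: 10.3
tcp_pos: [0.3928, 0.3239, 0.1445]
ee_rot: [[0.206, -0.978, -0.013], [-0.979, -0.206, -0.005], [0.002, 0.014, -1.0]]
wrist_force: [0.9, 0.1, 0.5]
gripper_width: 1.003
gripper_force: 0.0
```

Run:
```python
from station import r
from h import *
np.set_printoptions(precision=4,suppress=True)
for n in("wrist","top","scene"):
    c=r.capture(n);m=blob(c,orange,(140,60,420,384));print(n,m.sum())
    f=wplane if n=="wrist" else onplane
    W=f(c,np.argwhere(m)[:,::-1],.053);print(cv2.minAreaRect((W[:,:2]*1000).astype(np.float32)))
    P=(wcloud if n=="wrist" else cloud)(c)[m];print(np.percentile(P[:,2],[50,90]))
    if n=="wrist":cv2.imwrite("pics/w3.png",cv2.cvtColor(c["pixels"],cv2.COLOR_RGB2BGR))
```

```bash
python3 go.py .3976 .3256 -.016 -78.2
```

```text
t 10.35 tcp [0.3937 0.3237 0.1448] delta [-0.0013 -0.0064  0.1608] rot [ 0.76 -0.11 -0.  ]Traceback (most recent call last):
  File "<stdin>", line 5, in <module>
  File "h.py", line 18, in blob
    n,l,s,ce=cv2.connectedComponentsWithStats(m);i=1+np.argmax(s[1:,4]);return (l==i)
                                                     ~~~~~~~~~^^^^^^^^^
    return _wrapfunc(a, 'argmax', axis=axis, out=out, **kwds)
    return bound(*args, **kwds)
ValueError: attempt to get argmax of an empty sequence
```

Run:
```python
from station import r
from h import *
np.set_printoptions(precision=4,suppress=True)
org=lambda h,s,v:(h>2)&(h<22)&(s>140)&(v>50)
e=np.array([.2045,-.979]);n=np.array([.979,.2045])
for k in("wrist","scene","top"):
    c=r.capture(k);P=(wcloud if k=="wrist" else cloud)(c)
    h=cv2.cvtColor(c["pixels"],cv2.COLOR_RGB2HSV).astype(int)
    near=(abs(P[...,0]-.397)<.05)&(abs(P[...,1]-.32)<.09)&(P[...,2]>.035)&(P[...,2]<.07)
    m=org(h[...,0],h[...,1],h[...,2])&near
    print(k,near.sum(),m.sum())
    if m.sum()>20:
        f=wplane if k=="wrist" else onplane
        W=f(c,np.argwhere(m)[:,::-1],.053);print(cv2.minAreaRect((W[:,:2]*1000).astype(np.float32)),np.percentile(P[m][:,2],[50,90]))
    if near.sum()>20 : # along/lateral extents of everything near
        q=P[near&(P[...,2]>.047)][:,:2]-[.3952,.3374];print("along",np.percentile(q@e,[1,99]),"lat med",np.median(q@n))
    # rod in front of cradle: dark/steel points
    t=(abs(P[...,0]-.415)<.05)&(abs(P[...,1]-.235)<.045)&(P[...,2]>.04)&(P[...,2]<.07)
    q=P[t];g=(q[:,:2]-[.4089,.2718]);s=g@e;l=g@n
    for a in(-10,0,15,60):
        b=(s>a/1e3)&(s<(a+15)/1e3)
        if b.any():print("  s",a,b.sum(),"lat",l[b].min(),l[b].max(),"z",q[b][:,2].max())
```

```text
wrist 2604 1301
((395.9020080566406, 327.991943359375), (33.6517448425293, 111.35320281982422), 11.547194480895996) [0.0537 0.055 ]
along [-0.0459  0.1098] lat med -0.0015597050238981003
  s -10 381 lat -0.020766432911874157 0.016391017931868136 z 0.06657504782325924
  s 0 150 lat -0.0065010758649305354 0.0025542575486517467 z 0.051852605442470556
  s 15 151 lat -0.00651322510433457 0.003457465647399872 z 0.05220461407128707
  s 60 145 lat -0.0065453442398918605 0.00235935465446468 z 0.05194048173537419
scene 562 382
((396.6160888671875, 318.0190124511719), (49.273536682128906, 128.679443359375), 4.991270542144775) [0.0524 0.0571]
along [-0.0433  0.1092] lat med -0.004613475851147198
  s -10 119 lat -0.020103737177895202 0.016615289583122365 z 0.06580796193736099
  s 0 66 lat -0.019779905249078085 0.016615289583122365 z 0.06479422273056251
  s 15 28 lat -0.005866432057693018 0.0021934758461356458 z 0.05192424364584525
  s 60 28 lat -0.0074287587739360495 0.001916216615158697 z 0.05190306586947602
top 239 71
((407.78704833984375, 297.5028076171875), (53.022315979003906, 30.793567657470703), 89.20729064941406) [0.0529 0.0573]
along [0.025  0.1099] lat med 0.0013035551742300716
  s -10 62 lat -0.016729714839570153 0.019832302307260862 z 0.06629516495562526
  s 0 28 lat -0.0033910628385776472 0.016810973291189402 z 0.054060366600822474
  s 15 25 lat -0.003459674423226038 0.006007376291278337 z 0.05179090653234664
  s 60 24 lat -0.0034795735133230535 0.005981633333240405 z 0.053158965993929996
```

Scaled: 0.09 m is 0.225, -0.001 m is -0.0025, 0.76 degrees is 0.0084.

Call:
steer_hand([
  [[1, -0.0025, -0.0125, 0, 0.0084, 0, 0], [1, -0.0025, -0.0125, 0.075, 0.0084, 0, 0], [1, -0.0025, -0.0125, 0.15, 0.0084, 0, 0], [1, -0.0025, -0.0125, 0.225, 0.0084, 0, 0]],
])

```text
time_s: 10.9
tcp_pos: [0.3985, 0.3257, 0.0549]
ee_rot: [[0.203, -0.979, 0.002], [-0.979, -0.203, 0.001], [-0.0, -0.003, -1.0]]
wrist_force: [1.3, 0.5, -0.4]
gripper_width: 0.999
gripper_force: 0.0
```

```bash
python3 go.py .3966 .3254 -.016 -78.2
```

```text
t 10.9 tcp [0.3985 0.3257 0.0549] delta [-0.0001  0.0021  0.0709] rot [-0.15  0.03 -0.11]
```

Scaled: 0.07 m is 0.175, 0.065 m is 0.1625.

Call:
steer_hand([
  [[1, 0, 0.0025, 0.05, 0, 0, 0], [1, 0, 0.0025, 0.1, 0, 0, 0], [1, 0, 0.0025, 0.1375, 0, 0, 0], [1, 0, 0.0025, 0.1625, 0, 0, 0], [1, 0, 0.0025, 0.175, 0, 0, 0], [1, 0, 0.0025, 0.175, 0, 0, 0]],
])

```text
time_s: 11.5
tcp_pos: [0.3968, 0.3253, -0.0148]
ee_rot: [[0.203, -0.979, 0.001], [-0.979, -0.203, -0.001], [0.001, -0.001, -1.0]]
wrist_force: [-0.4, -0.3, -0.7]
gripper_width: 0.999
gripper_force: 0.0
```

Call:
steer_hand([
  [[0.4, 0, 0, 0, 0, 0, 0], [0.2, 0, 0, 0, 0, 0, 0], [0, 0, 0, 0, 0, 0, 0], [0, 0, 0, 0, 0, 0, 0], [0, 0, 0, 0, 0, 0, 0], [0, 0, 0, 0, 0, 0, 0], [0, 0, 0, 0, 0, 0, 0], [0, 0, 0, 0, 0, 0, 0]],
])

```text
time_s: 12.3
tcp_pos: [0.3966, 0.3256, -0.0144]
ee_rot: [[0.204, -0.979, 0.001], [-0.979, -0.204, -0.0], [0.001, -0.001, -1.0]]
wrist_force: [-0.2, 0.1, 0.2]
gripper_width: 0.357
gripper_force: 0.0
```

Call:
steer_hand([
  [[0, 0, 0, 0, 0, 0, 0], [0, 0, 0, 0, 0, 0, 0], [0, 0, 0, 0, 0, 0, 0], [0, 0, 0, 0, 0, 0, 0], [0, 0, 0, 0, 0, 0, 0]],
])

```text
time_s: 12.8
tcp_pos: [0.3966, 0.3256, -0.0144]
ee_rot: [[0.204, -0.979, 0.001], [-0.979, -0.204, -0.0], [0.0, -0.001, -1.0]]
wrist_force: [0.6, 0.1, -1.1]
gripper_width: 0.179
gripper_force: 30.0
```

The manual's scale: shifts go in shares of 0.4 m and turns go in shares of 90 degrees. Converting my numbers, -0.2 m is -0.5, -0.17 m is -0.425.

Call:
steer_hand([
  [[0, 0, 0, -0.05, 0, 0, 0], [0, 0, 0, -0.125, 0, 0, 0], [0, 0, 0, -0.225, 0, 0, 0], [0, 0, 0, -0.325, 0, 0, 0], [0, 0, 0, -0.425, 0, 0, 0], [0, 0, 0, -0.5, 0, 0, 0], [0, 0, 0, -0.5, 0, 0, 0], [0, 0, 0, -0.5, 0, 0, 0]],
])

```text
time_s: 13.6
tcp_pos: [0.3957, 0.3254, 0.1854]
ee_rot: [[0.203, -0.979, 0.0], [-0.979, -0.203, 0.0], [-0.0, -0.0, -1.0]]
wrist_force: [-0.3, -0.4, -1.9]
gripper_width: 0.183
gripper_force: 30.0
```

Create ig.py:
```python
# gauge as held, in the tool frame, from the clouds
from station import r
from h import *
np.set_printoptions(precision=4,suppress=True)
s=r.sense();A=np.array(s["ee_rot"]);t=s["tcp_pos"];print(t,s["gripper_width"],s["gripper_force"])
for k in("wrist","scene","top"):
    c=r.capture(k);P=(wcloud if k=="wrist" else cloud)(c);q=((P-t)@A)[c["z_map"]>0]
    m=(q[:,0]>.03)&(q[:,0]<.17)&(abs(q[:,1])<.025)&(q[:,2]<-.03)&(q[:,2]>-.09);q=q[m];print(k,len(q))
    for a in range(30,160,15):
        b=q[(q[:,0]>a/1e3)&(q[:,0]<a/1e3+.015)]
        if len(b)>3:print("  ",a,len(b),"y",b[:,1].min(),b[:,1].max(),"z",b[:,2].min(),b[:,2].max())
    if len(q):print("  tip x",np.sort(q[:,0])[-4:],"collar x",q[abs(q[:,2]+.06)>.012][:,0].min() if (abs(q[:,2]+.06)>.012).any() else None, q[(q[:,2]<-.074)][:,0].mean())
```

```bash
python3 ig.py
```

```text
[0.3957 0.3254 0.1854] 0.1826962758563686 29.99109291471541
wrist 6190
   30 750 y -0.006863019301487835 0.009093783392809515 z -0.06933212293206685 -0.05461540668202878
   45 2295 y -0.017568509182894425 0.019582831954452488 z -0.08023322639077629 -0.04358490087960827
   60 658 y -0.003808310294214841 0.00576715657071755 z -0.06614494451284045 -0.05947678154522853
   75 693 y -0.003717274175068042 0.006208142490539219 z -0.06702435358856985 -0.05883906247163241
   90 683 y -0.004116094299642869 0.006207466208202722 z -0.06673069614909136 -0.05852358429316636
   105 656 y -0.004131947154745478 0.005740975173042361 z -0.06612650238084652 -0.058122200547202664
   120 455 y -0.004135024119845537 0.006183299254913812 z -0.06622058995814767 -0.05908404645416561
  tip x [0.1311 0.1312 0.1312 0.1316] collar x 0.0459550670010306 0.050521129014411054
scene 429
   30 45 y -0.005510355334427496 0.0094779
[... 824 characters left out ...]
.0538524331004015
   45 117 y -0.018891787062859967 0.01698045016584611 z -0.07852442811125655 -0.04305096129335962
   60 40 y -0.006130817062064408 0.0036671343368530917 z -0.0656682445046721 -0.058783567488738475
   75 40 y -0.005958238452397599 0.0036466590727862883 z -0.06442613299601102 -0.05825477414083938
   90 40 y -0.006391419261815385 0.003776500798589587 z -0.06505253301687088 -0.05655819808876436
   105 39 y -0.006071120505034656 0.0034004372675084677 z -0.06581985492301964 -0.059776195271773254
   120 40 y -0.006489819726298601 0.003288050706983928 z -0.06403391303244305 -0.056770396158288196
  tip x [0.1342 0.1346 0.1349 0.1353] collar x 0.04795513032948078 0.051872768789360715
```

Create ins.py:
```python
import sys,numpy as np
from go import delta
M=np.array([.5150,.0957,.072]);O=np.array([.054,0,-.060]);h=np.radians(-73.28);p=np.radians(30)
def tcp(s,M=M):
    e=np.array([np.cos(h),np.sin(h),0]);k=np.array([0,0,1.])
    X=e*np.cos(p)-k*np.sin(p);Z=-k*np.cos(p)-e*np.sin(p)
    return M+s*X-X*O[0]-Z*O[2]
if __name__=="__main__":
    for s in map(float,sys.argv[1:]): t=tcp(s);print(s,t.round(4));delta(*t,-73.28,30)
```

```bash
python3 ins.py -.13
```

```text
-0.13 [0.4605 0.277  0.112 ]
t 13.75 tcp [0.3955 0.3246 0.1837] delta [ 0.0596 -0.0542  0.0717] rot [ -1.17 -30.15  -4.9 ]
```

Scaled: 0.07 m is 0.175, 0.06 m is 0.15, -30.15 degrees is -0.335.

Call:
steer_hand([
  [[0, 0.025, -0.025, 0, 0, -0.0778, -0.0111], [0, 0.05, -0.05, 0.025, 0, -0.1556, -0.0222], [0, 0.075, -0.075, 0.05, -0.0056, -0.2333, -0.0333], [0, 0.1, -0.1, 0.0875, -0.0111, -0.3111, -0.0444], [0, 0.125, -0.125, 0.1375, -0.013, -0.335, -0.0544], [0, 0.15, -0.135, 0.175, -0.013, -0.335, -0.0544], [0, 0.15, -0.135, 0.175, -0.013, -0.335, -0.0544], [0, 0.15, -0.135, 0.175, -0.013, -0.335, -0.0544]],
])

```text
time_s: 14.55
tcp_pos: [0.4611, 0.2776, 0.1147]
ee_rot: [[0.249, -0.958, -0.143], [-0.829, -0.288, 0.48], [-0.501, -0.001, -0.865]]
wrist_force: [-0.1, -0.4, -1.6]
gripper_width: 0.181
gripper_force: 30.0
```

```bash
python3 ins.py -.13; python3 ig.py
```

Run:
```python
# tube as seen by wrist cam in nominal tube frame
from station import r
from h import *
from ins import M,h,p
np.set_printoptions(precision=4,suppress=True)
e=np.array([np.cos(h),np.sin(h),0]);k=np.array([0,0,1.]);X=e*np.cos(p)-k*np.sin(p);Zu=k*np.cos(p)+e*np.sin(p);Y=np.cross(Zu,X)
for n in("wrist","scene","top"):
    c=r.capture(n);P=(wcloud if n=="wrist" else cloud)(c);q=P[c["z_map"]>0]-M;q=np.c_[q@X,q@Y,q@Zu]
    print(n)
    for a in range(-5,90,15):
        b=q[(q[:,0]>a/1e3)&(q[:,0]<a/1e3+.015)&(abs(q[:,1])<.03)&(q[:,2]>0)&(q[:,2]<.026)]
        if len(b)>3:print("  ",a,len(b),"lat",np.percentile(b[:,1],[2,98]),"top",np.percentile(b[:,2],98))
```

```text
-0.13 [0.4605 0.277  0.112 ]
t 14.55 tcp [0.4611 0.2776 0.1147] delta [0.0017 0.0007 0.0021] rot [-0.04  0.08  0.03]
[0.4611 0.2776 0.1147] 0.18086388539066647 29.991270136088133
wrist 6174
   30 729 y -0.0069415364612839215 0.00895927456455081 z -0.06948688671616052 -0.05309566606771528
   45 2312 y -0.017554058580679707 0.01942520529712239 z -0.07991608377778527 -0.04263798864101243
   60 661 y -0.0038828803651359206 0.005707138533901206 z -0.0663739825360734 -0.059600365416259134
   75 699 y -0.003755166297552938 0.006153294244760523 z -0.06630959294748795 -0.05870728312418392
   90 682 y -0.004154353169699773 0.006136741726287437 z -0.06625614448962261 -0.058234964303363924
   105 659 y -0.004202456083030363 0.006168376664355205 z -0.06723620144092901 -0.05834093290370579
   120 432 y -0.004213894547656932 0.006134581648810247 z -0.06679865654445197 -0.05859608406948695
  tip x 
[... 851 characters left out ...]
31563277387274
top 0
wrist
scene
   -5 75 lat [-0.0208  0.015 ] top 0.02227825818926583
   10 83 lat [-0.018  0.004] top 0.01958220324724342
   25 76 lat [-0.0148  0.0047] top 0.01667631744099416
   40 76 lat [-0.0149  0.0047] top 0.015804548928786594
   55 78 lat [-0.0149  0.0032] top 0.01638534489814676
   70 76 lat [-0.0143  0.0048] top 0.015714631981597515
   85 54 lat [-0.015   0.0046] top 0.016247921800523212
top
   -5 6 lat [-0.0175 -0.0142] top 0.010154396953863555
   40 12 lat [-0.0116 -0.0064] top 0.012938208129395804
   55 17 lat [-0.0115 -0.0044] top 0.013809526633874978
   70 19 lat [-0.0113 -0.0018] top 0.014608442922129957
   85 16 lat [-0.0109 -0.0009] top 0.01674238918640024
```

Gauge and tube show the same camera offsets, so they line up. I'll insert step by step.

Scaled: 0.07 m is 0.175, 0.06 m is 0.15.

Call:
steer_hand([
  [[0, 0.005, 0.0025, 0.005, 0, 0, 0], [0, 0.05, 0.0025, 0.005, 0, 0, 0], [0, 0.0875, 0.0025, 0.005, 0, 0, 0], [0, 0.125, 0.0025, 0.005, 0, 0, 0], [0, 0.15, 0.0025, 0.005, 0, 0, 0], [0, 0.175, 0.0025, 0.005, 0, 0, 0], [0, 0.175, 0.0025, 0.005, 0, 0, 0]],
])

```text
time_s: 15.55
tcp_pos: [0.4778, 0.2198, 0.0781]
ee_rot: [[0.249, -0.958, -0.142], [-0.828, -0.287, 0.481], [-0.502, -0.002, -0.865]]
wrist_force: [0.1, 0.6, -2.7]
gripper_width: 0.181
gripper_force: 30.0
```

```bash
python3 ins.py -.06 0
```

```text
-0.06 [0.478 0.219 0.077]
t 15.55 tcp [0.4778 0.2198 0.0781] delta [0.0013 0.0001 0.0005] rot [-0.13  0.11  0.03]
0.0 [0.4929 0.1692 0.047 ]
t 15.55 tcp [0.4778 0.2198 0.0781] delta [0.0613 0.0001 0.0004] rot [-0.13  0.11  0.03]
```

Scaled: 0.05 m is 0.125, 0.04 m is 0.1.

Call:
steer_hand([
  [[0, 0.025, 0, 0, 0, 0, 0], [0, 0.05, 0, 0, 0, 0, 0], [0, 0.075, 0, 0, 0, 0, 0], [0, 0.1, 0, 0, 0, 0, 0], [0, 0.125, 0, 0, 0, 0, 0], [0, 0.125, 0, 0, 0, 0, 0]],
])

```text
time_s: 16.15
tcp_pos: [0.4904, 0.178, 0.0527]
ee_rot: [[0.249, -0.958, -0.142], [-0.828, -0.287, 0.481], [-0.502, -0.002, -0.865]]
wrist_force: [-0.0, 0.1, -1.3]
gripper_width: 0.181
gripper_force: 30.0
```

```bash
python3 ins.py 0
```

```text
0.0 [0.4929 0.1692 0.047 ]
t 16.15 tcp [0.4904 0.178  0.0527] delta [0.0107 0.0001 0.0003] rot [-0.12  0.12 -0.01]
```

Clean so far. Now slowly to the stop.

Scaled: 0.009 m is 0.0225, 0.008 m is 0.02.

Call:
steer_hand([
  [[0, 0.0075, 0, 0, 0, 0, 0], [0, 0.015, 0, 0, 0, 0, 0], [0, 0.02, 0, 0, 0, 0, 0], [0, 0.0225, 0, 0, 0, 0, 0], [0, 0.0225, 0, 0, 0, 0, 0]],
])

```text
time_s: 16.65
tcp_pos: [0.4927, 0.1718, 0.0492]
ee_rot: [[0.251, -0.958, -0.142], [-0.828, -0.288, 0.482], [-0.502, -0.004, -0.865]]
wrist_force: [-0.1, 0.4, -2.0]
gripper_width: 0.177
gripper_force: 30.0
```

Call:
steer_hand([
  [[0, 0.0025, 0, 0, 0, 0, 0], [0, 0.005, 0, 0, 0, 0, 0], [0, 0.0075, 0, 0, 0, 0, 0], [0, 0.0075, 0, 0, 0, 0, 0]],
])

```text
time_s: 17.05
tcp_pos: [0.4934, 0.1692, 0.0476]
ee_rot: [[0.251, -0.958, -0.142], [-0.828, -0.288, 0.481], [-0.502, -0.003, -0.865]]
wrist_force: [-0.4, 0.8, -3.1]
gripper_width: 0.181
gripper_force: 30.0
```

```bash
python3 ins.py 0
```

```text
0.0 [0.4929 0.1692 0.047 ]
t 17.05 tcp [0.4934 0.1692 0.0476] delta [0.0002 0.0005 0.0006] rot [-0.16  0.12  0.12]
```

Scaled: 0.002 m is 0.005, 0.001 m is 0.0025.

Call:
steer_hand([
  [[0, 0.0025, 0, 0, 0, 0, 0], [0, 0.005, 0, 0, 0, 0, 0], [0, 0.005, 0, 0, 0, 0, 0]],
])

```text
time_s: 17.35
tcp_pos: [0.4936, 0.1691, 0.0474]
ee_rot: [[0.251, -0.958, -0.142], [-0.826, -0.288, 0.484], [-0.504, -0.004, -0.864]]
wrist_force: [-1.0, 4.9, 1.6]
gripper_width: 0.18
gripper_force: 30.0
```

Call:
steer_hand([
  [[0, 0.0025, 0, 0, 0, 0, 0], [0, 0.005, 0, 0, 0, 0, 0], [0, 0.005, 0, 0, 0, 0, 0]],
])

```text
time_s: 17.65
tcp_pos: [0.4937, 0.1692, 0.0474]
ee_rot: [[0.251, -0.957, -0.143], [-0.825, -0.288, 0.486], [-0.507, -0.004, -0.862]]
wrist_force: [-3.7, 9.3, 5.2]
gripper_width: 0.181
gripper_force: 30.0
```

The collar has stopped at the predicted depth, with about 11 N along the axis. I'll check it against the rim, then draw out.

Run:
```python
from station import r
from h import *
from ins import M,h,p
np.set_printoptions(precision=4,suppress=True)
e=np.array([np.cos(h),np.sin(h),0]);k=np.array([0,0,1.]);X=e*np.cos(p)-k*np.sin(p);Zu=k*np.cos(p)+e*np.sin(p);Y=np.cross(Zu,X)
for n in("wrist","scene"):
    c=r.capture(n);P=(wcloud if n=="wrist" else cloud)(c);hs=cv2.cvtColor(c["pixels"],cv2.COLOR_RGB2HSV).astype(int)
    q=P-M;q=np.stack([q@X,q@Y,q@Zu],-1);m=(abs(q[...,0])<.025)&(abs(q[...,1])<.024)&(q[...,2]>.008)&(q[...,2]<.026)
    br=m&(hs[...,0]>8)&(hs[...,0]<30)&(hs[...,1]>110);gr=m&(hs[...,1]<70)
    print(n,"brass",br.sum(),np.percentile(q[br][:,0],[2,98]) if br.any() else"","grey",gr.sum(),np.percentile(q[gr][:,0],[2,98]) if gr.any() else "")
```

```text
wrist brass 1206 [-0.0242 -0.0007] grey 4051 [-0.      0.0244]
scene brass 20 [-0.0061 -0.001 ] grey 113 [0.0005 0.0244]
```

Call:
steer_hand([
  [[0, 0, 0, 0, 0, 0, 0], [0, -0.025, 0, 0, 0, 0, 0], [0, -0.075, 0, 0, 0, 0, 0], [0, -0.125, 0, 0, 0, 0, 0], [0, -0.175, 0, 0, 0, 0, 0], [0, -0.225, 0, 0, 0, 0, 0], [0, -0.275, 0, 0, 0, 0, 0], [0, -0.325, 0, 0, 0, 0, 0]],
])

```text
time_s: 18.55
tcp_pos: [0.4615, 0.2739, 0.1113]
ee_rot: [[0.251, -0.958, -0.141], [-0.828, -0.288, 0.481], [-0.501, -0.004, -0.865]]
wrist_force: [-0.1, 0.6, -1.5]
gripper_width: 0.176
gripper_force: 30.0
```

The brass collar meets the grey rim at axial 0, so the gauge was seated. It is now withdrawn. Next I'll check what stands around the reading pose.

Run:
```python
import pickle;from h import *
np.set_printoptions(precision=3,suppress=True)
d=pickle.load(open("c0.pkl","rb"));q=np.vstack([cloud(d[n])[d[n]["z_map"]>0] for n in("top","scene")])
for hd in(-78,-60,-45,-30,-15):
    a=np.radians(hd);e=np.array([np.cos(a),np.sin(a)]);n=np.array([-e[1],e[0]]);t=np.array([.616,.283])-.134*e
    g=q[:,:2]-t;x=g@e;y=g@n
    m=(abs(y)<.13)&(x>-.15)&(x<.15)&(q[:,2]<.5)&~((q[:,2]>.2)&(abs(q[:,0]-.24)<.1));b=q[m];i=b[:,2].argsort()[-30];print(hd,t,b[i])
```

```bash
python3 go.py .4615 .2739 .17 -73.3
```

```text
-78 [0.588 0.414] [0.65  0.488 0.479]
-60 [0.549 0.399] [0.568 0.582 0.393]
-45 [0.521 0.378] [0.69  0.391 0.155]
-30 [0.5  0.35] [0.691 0.387 0.108]
-15 [0.487 0.318] [0.554 0.424 0.064]
t 18.55 tcp [0.4615 0.2739 0.1113] delta [-0.0295 -0.0002 -0.0508] rot [-0.19 30.07  0.1 ]
```

Scaled: -0.05 m is -0.125, -0.03 m is -0.075, 30 degrees is 0.3333.

Call:
steer_hand([
  [[0, -0.0375, 0, -0.05, 0, 0, 0], [0, -0.075, 0, -0.125, 0, 0.0778, 0], [0, -0.075, 0, -0.125, 0, 0.1556, 0], [0, -0.075, 0, -0.125, 0, 0.2333, 0], [0, -0.075, 0, -0.125, 0, 0.3111, 0], [0, -0.075, 0, -0.125, -0.0022, 0.3333, 0], [0, -0.075, 0, -0.125, -0.0022, 0.3333, 0]],
])

```text
time_s: 19.25
tcp_pos: [0.4604, 0.2754, 0.1688]
ee_rot: [[0.292, -0.956, -0.001], [-0.956, -0.292, 0.001], [-0.001, 0.0, -1.0]]
wrist_force: [-0.5, -0.5, -0.9]
gripper_width: 0.183
gripper_force: 30.0
```

```bash
python3 go.py .490 .329 .15 -20
```

```text
t 19.25 tcp [0.4604 0.2754 0.1688] delta [-0.0426 -0.044   0.0188] rot [-2.000e-02  8.000e-02 -5.302e+01]
```

Scaled: -0.044 m is -0.11, -0.0426 m is -0.1065, -53 degrees is -0.5889.

Call:
steer_hand([
  [[0, -0.0125, -0.0125, 0, 0, 0, -0.0778], [0, -0.025, -0.025, 0, 0, 0, -0.1556], [0, -0.05, -0.05, 0, 0, 0, -0.2333], [0, -0.0625, -0.0625, 0, 0, 0, -0.3111], [0, -0.075, -0.075, 0, 0, 0, -0.3889], [0, -0.0875, -0.0875, 0, 0, 0, -0.4667], [0, -0.1, -0.1, 0.025, 0, 0, -0.5444], [0, -0.1065, -0.11, 0.0375, 0, 0, -0.5889]],
])

```text
time_s: 20.05
tcp_pos: [0.4914, 0.3273, 0.1536]
ee_rot: [[0.939, -0.343, -0.002], [-0.343, -0.939, 0.003], [-0.002, -0.002, -1.0]]
wrist_force: [0.3, -0.3, -2.3]
gripper_width: 0.178
gripper_force: 30.0
```

```bash
python3 go.py .490 .329 .048 -20; python3 ig.py
```

```text
t 20.05 tcp [0.4914 0.3273 0.1536] delta [-0.0016 -0.0009  0.1057] rot [-0.12  0.14 -0.09]
[0.4914 0.3273 0.1536] 0.17817365712599662 29.991643019020557
wrist 6137
   30 686 y -0.015247372867768044 0.015491739648621692 z -0.0698066298756094 -0.05366254823909398
   45 2342 y -0.018486794312026343 0.018872882708658046 z -0.08034237346125571 -0.04300640140497645
   60 662 y -0.00464742256259864 0.004935192225738526 z -0.0659615462517677 -0.0599209972397924
   75 689 y -0.0050216177336512855 0.005304253992985669 z -0.06676733494823171 -0.05939446865405351
   90 683 y -0.004990377961708558 0.005350586271549219 z -0.06604652251915633 -0.05879324732088618
   105 663 y -0.004983245523574716 0.004875697711895135 z -0.06718234942426535 -0.0591764673079871
   120 412 y -0.004990543035162645 0.0053647143458684975 z -0.0665081802731023 -0.059273757001925345
  tip x [0.13   0.13   0.1305 0.1305] co
[... 820 characters left out ...]
166799477174
top 207
   45 45 y -0.002379996079363431 0.018825767931533004 z -0.08044363767069117 -0.059903247002800676
   60 33 y -0.0037909848130543737 0.005322622014825849 z -0.06614755766424282 -0.05956463734288908
   75 33 y -0.003918575492043995 0.005396368456009923 z -0.06555294515689288 -0.059234405801652505
   90 33 y -0.004818004064488978 0.005187059664070122 z -0.06541975685427893 -0.056435073419481833
   105 31 y -0.00401361561776318 0.005148569687791527 z -0.06437592946843776 -0.05873614870009171
   120 32 y -0.004102912637426199 0.005097216041345917 z -0.0664428070920937 -0.056715982433755016
  tip x [0.1329 0.1333 0.1336 0.1346] collar x 0.04795852128505241 0.05222834088635292
```

Gauge still level in the grip. I'll descend to the reading height.

Scaled: 0.105 m is 0.2625, 0.1 m is 0.25.

Call:
steer_hand([
  [[0, 0, 0, 0.075, 0, 0, 0], [0, 0, 0, 0.15, 0, 0, 0], [0, 0, 0, 0.2125, 0, 0, 0], [0, 0, 0, 0.25, 0, 0, 0], [0, 0, 0, 0.2625, 0, 0, 0], [0, 0, 0, 0.2625, 0, 0, 0], [0, 0, 0, 0.2625, 0, 0, 0]],
])

```text
time_s: 20.9
tcp_pos: [0.492, 0.3286, 0.0506]
ee_rot: [[0.938, -0.346, 0.001], [-0.346, -0.938, 0.004], [-0.0, -0.004, -1.0]]
wrist_force: [0.0, -0.3, -1.3]
gripper_width: 0.181
gripper_force: 30.0
```

Call:
steer_hand([
  [[0, 0, 0, 0, 0, 0, 0], [0, 0, 0, 0, 0, 0, 0], [0, 0, 0, 0, 0, 0, 0], [0, 0, 0, 0, 0, 0, 0]],
])

```text
time_s: 21.3
tcp_pos: [0.4912, 0.3282, 0.0497]
ee_rot: [[0.938, -0.345, -0.0], [-0.345, -0.938, 0.003], [-0.001, -0.002, -1.0]]
wrist_force: [0.5, 0.8, -1.3]
gripper_width: 0.179
gripper_force: 30.0
```

Run:
```python
from station import r
from h import *
s=r.sense();A=np.array(s["ee_rot"]);print("tip",s["tcp_pos"]+A@[.133,0,-.06],s["gripper_force"],s["time_s"])
a=[cv2.cvtColor(r.capture(n)["pixels"],cv2.COLOR_RGB2BGR) for n in("scene","top")]
cv2.imwrite("pics/end.png",cv2.vconcat([cv2.resize(a[0][140:280,140:400],(520,280)),cv2.resize(a[1][120:260,150:410],(520,280))]))
```

```text
tip [0.61600125 0.28214959 0.10955189] 29.991106940433383 21.3
```

View pics/end.png

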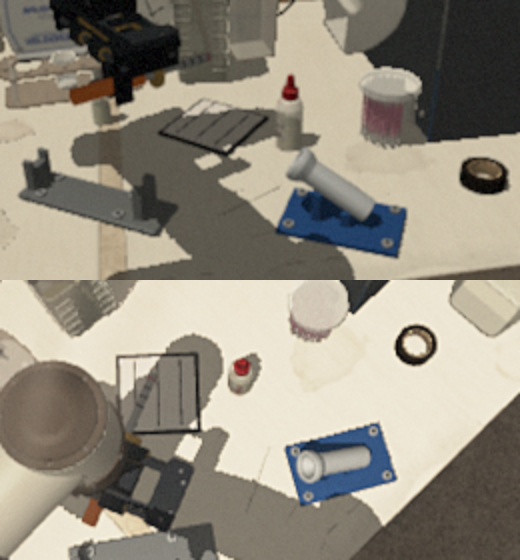

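The final view shows the bottle upright at (290,115) in the scene half, the cradle empty, and the gauge level with its tip over the plate at (158,393) in the top half. The vial, tub and tape are in place.

```bash
python3 -c "
from station import r
print(r.finish_job())"
```

```text
the job is handed in; nothing more can be done
None
```

I handed in the job at about 21 s without seeing a verdict: the bottle stands about 14 cm from the tube's mouth, the gauge went in to its collar and came right out, and it is held level about 10 cm above the plate's middle.

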